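# Pin back a sprung belt idler for belt fitting

## Task

The belt drive on the bench is about to get a new belt: pull up the black knob of the idler arm's lock pin, swing the arm back against its spring to the third of the four long scale lines counted from the arm's rest, feel for the quadrant hole near that line and press the pin fully home in it, so that the arm stays locked when you let go. Do not force the pin against the quadrant, do not let the arm fly back or run it onto its end stop, and leave the other things on the bench where they are.

Things in the scene. Friction and masses are not known exactly. Their poses are not given: they have to be found in the camera images.
- drive_unit: Heavy belt drive unit, fixed, belt side up: grey plate 330 x 260 mm on four legs, top 100 mm above the bench; toothed pulleys of 100 and 36 mm diameter at its +x end (no belt on), sprung idler arm and scale at its -x end. Origin on the bench below the plate's centre; its z axis is the arm's pivot axis. x along the plate towards the pulleys, z up.
- idler_arm (a joint): Arm angle from rest (rad). Dark steel bell crank; its handle (bar 24 mm wide, top 124 mm above the bench) points from the pivot to the unit's -x end: at 0 it points 158 degrees counter-clockwise from the unit's x axis. It swings counter-clockwise from above as the value grows, to the end stop at 0.977 (56 degrees). Let go unlocked it snaps back.
- pivot (a point): On the arm's pivot axis, 124 mm above the bench. The damped torsion spring round it drives the arm back to rest with 0.45 N m at rest plus 0.9 N m per rad of travel: 4.3 N at the knob at rest, 9.7 N at the third line.
- pointer (a point): Tip of the arm's small steel pointer, 139 mm from the pivot, 114 mm above the bench. It passes over the aluminium scale (radius 125 to 151 mm, top at 112 mm), fixed to the unit, whose four long black lines are at 12, 24, 36 and 48 degrees of arm travel (0.209, 0.419, 0.628, 0.838 rad); short lines are every 4 degrees.
- plunger (a joint): Lift of the push-pull lock pin (m): 0 = fully down (home), 0.014 = pulled right up. It has no spring: friction of 5 N either way keeps it where it is left. With the arm at rest it is down, beside the quadrant's end, and must be lifted over 7 mm before the arm can swing. It reads 0.007 with the pin standing on the quadrant, 0 home in a hole.
- plunger_pin: The lock pin's steel pin, 8 mm diameter, upright, flat tip, greased, rigid with the knob; 1 mm play all round in a hole. Tip 105 mm above the bench when home (7 mm deep in a hole). A force of more than 25 N between pin and quadrant would bruise them. Origin on the pin's axis, 105 mm below its tip.
- knob (a point): Middle of the lock pin's upright round black knob, 26 mm in diameter and 26 mm high, 105 mm from the pivot, on the arm's handle. With the pin home the knob spans 138 to 164 mm above the bench and this point is at 151 mm; it rises with the pin and goes round with the arm.
- third_line (a point): On the quadrant's top (112 mm above the bench) 105 mm from the pivot at the third long line. The quadrant, a 10 mm thick steel arc under the arm, has four 10 mm holes 12 degrees (22 mm) apart, one per long line. Bolted on in slots, all its holes together sit up to 3.5 degrees (6.4 mm) to either side of the lines, different each time: find by feel.
- wrench: Bystander: steel combination wrench 180 mm long lying on the bench at the unit's -x, -y corner. Leave alone.
- bearing: Bystander: steel ball bearing, 52 mm outside diameter, 15 mm thick, flat on the bench near the unit's -x, +y corner. Leave alone.
- parts_tray: Bystander: empty grey plastic tray 160 x 110 x 45 mm on the bench at the unit's +y side. Leave alone.
- spray_can: Bystander: steel spray can, 52 mm in diameter, 160 mm tall, standing on the bench at the unit's -y side. Leave alone.

How it is judged:
By the outcome, as a careful person would: the job done as asked, in the order asked, and still so for the second after the job is handed in, with the robot touching nothing.
It also fails if it takes over 61 s, if anything falls off the work surface, if the arm or the gripper's body presses on something with over 40 N, if the wrist force passes 120 N, or if a joint passes its speed limit or range.

## Robot

A 7-joint arm with a two-finger parallel gripper is mounted at the origin on the work surface. World frame = base frame: x ahead of the robot, y to its left, z up, the work surface at z = 0. Lengths are in m, angles in rad, forces in N, time in s.
With the tool pointing down it reaches from about 0.375 to 0.925 m from the base axis. Payload 3.1 kg.
Tool frame: the origin (TCP) lies on the mounting face of the last link; the fingertips stand 173 mm ahead of it and the grasp point (between the pads) lies 155 mm ahead of it; z points along the fingers, y is the line along which they close (so a half turn about z gives the same grasp; the last joint's range is limited). The gripper opens to 85 mm and grips with 20 to 120 N. Pads are 22 mm wide; open, the fingers measure 114 mm over their backs; the gripper's body (76 mm by 85 mm) begins 54 mm behind the grasp point. The pads swing forward as they close: fully open they stand 13 mm farther back than shut.
Start: joints at [-1.262, 0.383, 0.044, 1.598, -0.018, 1.161, -0.05], TCP at [0.257, 0.597, 0.405] pointing down, gripper open.
Joint ranges: [-2.61, 2.61], [-0.41, 2.15], [-1.48, 1.57], [0, 2.5], [-1.57, 4.71], [0.05, 1.97], [-2.85, 2.85]. Speed limits (rad/s): [2.79, 2.79, 3.14, 3.14, 3.14, 3.14, 3.14].

## Interface

Orientations are given as a 3x3 rotation matrix whose columns are the frame's x, y, z axes.
In Python, from cell import move_pose, move_linear, set_joints, gripper_to, dwell, ik, snapshot, PlanningError, finish_job, regions_of, pinpoint, get_time_s, get_joint_positions, get_qvel, get_joint_torque, get_position, get_ee_rot, get_ft_force, get_ft_torque, get_opening, get_grip_force gives the robot as it stands. The module is installed in compiled form; this text tells all that it offers. Calls block until the motion is done:
- move_pose(position, orientation): joint-space move of the TCP to a pose.
- move_linear(position, v=0.15, attitude=None): straight line of the TCP; attitude=None keeps the orientation; v is the mean speed in m/s.
- set_joints(angles): joint-space move.
- gripper_to(opening): finger opening in m; the grip force is fixed at half the most; returns when the fingers have stopped.
- dwell(seconds).
- ik(position, orientation): joint angles nearest the present ones, or None.
- snapshot(name): name is "side" or "top" or "wrist"; returns a dict with "frame" (420x560x3 uint8, blue, green, red), "z_map" (420x560 float32, m along the optical axis (not along the pixel's ray), 0 where there is no reading), "fx", "fy", "cx", "cy" (pixels), "k1" (the pictures are not rectified: a ray, as slopes to the right and down, at radius r is drawn at 1 + k1 r^2 times it, then the intrinsics apply), "world_from_camera" (4x4, takes a point from camera to world coordinates). Camera axes: x right, y up, looking along -z (the intrinsics and any distortion apply to the point x, -y, -z); pixel columns grow to the right and rows downward; lengths in m; the calibration is good to about 2 mm. A picture is of the moment at which its call begins.
A pose or a line that the arm cannot do raises PlanningError and nothing moves.
- finish_job(): hands the job in; it is judged then, once.
Trained networks look in the newest picture that a camera, given by its name, has taken for a name from the list of things; names that differ only in an ending like _2 or _b are one class to them, and where a whole thing is asked for, a point or a joint stands for the part that bears it (a point fixed in the world has none). Each returns a list of dicts, best first, with "confidence" (0 to 1); they miss things now and then, are a little off and sometimes report something else, mostly with a low value. They report only what shows in the picture. A call takes as long as a camera call.
- regions_of(camera, target): "mask" (420x560 bool, what is visible of it) and "uv" ([column, row] in pixels, amid what is visible of it).
- pinpoint(camera, target): "uv" ([column, row] in pixels: a listed point, or the origin of a listed thing).
Readings, each from a call of its own:
- get_time_s(): time.
- get_joint_positions(): joint angles.
- get_qvel(): joint speeds.
- get_joint_torque(): joint torques, N m.
- get_position(): TCP position.
- get_ee_rot(): TCP orientation.
- get_ft_force(): force on the tool from outside, world axes, zero at the start.
- get_ft_torque(): the same for the moment, N m.
- get_opening(): finger opening in m.
- get_grip_force(): force on a finger pad.
Only numpy, scipy, OpenCV 4.12 (cv2) and the standard library are available. Lean on these libraries where they do the work, as an engineer would, in place of code of your own. Each camera call takes 0.05 s, during which the arm holds its last target. There are 200 camera calls.

## Working session

There is one attempt and no reset: what is moved stays moved. The work goes in short steps, each a Python script; the robot and the scene stay as the last script left them, time stands still between calls to the robot, and variables do not carry over. Pictures are saved under pics/ and viewed, at most 10 in all, crops included, and the job is handed in when it is done.

```bash
mkdir -p pics
cat > h.py <<'E'
import numpy as np, cv2
from cell import *
def ray(s,uv):
    d=np.array([(uv[0]-s['cx'])/s['fx'],(uv[1]-s['cy'])/s['fy']]); u=d.copy()
    for _ in range(20): u=d/(1+s['k1']*(u@u))
    T=np.array(s['world_from_camera']); return T[:3,3],T[:3,:3]@np.array([u[0],-u[1],-1.])
def at_z(s,uv,z):
    o,r=ray(s,uv); return o+r*(z-o[2])/r[2]
def at_d(s,uv):
    o,r=ray(s,uv); c,q=int(round(uv[0])),int(round(uv[1]))
    p=s['z_map'][max(q-1,0):q+2,max(c-1,0):c+2]; p=p[p>0]
    return o+r*np.median(p) if len(p) else np.full(3,np.nan)
E
python3 - <<'E'
from h import *
np.set_printoptions(precision=4,suppress=True)
for c in ('top','side'):
    s=snapshot(c); cv2.imwrite(f'pics/{c}0.png',s['frame']); print(c,s['fx'],s['k1'],np.array(s['world_from_camera'])[:3,3])
    for t,z in (('pivot',.124),('knob',.151),('pointer',.114),('third_line',.112),('drive_unit',0),('plunger_pin',0),('spray_can',0),('parts_tray',0),('wrench',0),('bearing',0)):
        for d in pinpoint(c,t)[:2]: print(t,round(d['confidence'],2),np.array(d['uv']),at_z(s,d['uv'],z),at_d(s,d['uv']))
print(get_time_s(),get_ee_rot())
E
```

```text
top 506.32485512530985 -0.14373638745981718 [0.3691 0.0198 1.1208]
pivot 0.56 [323.5 182.8] [ 0.5706 -0.0806  0.124 ] [ 0.5688 -0.0797  0.1327]
pivot 0.54 [382.9 289. ] [ 0.3562 -0.1912  0.124 ] [ 0.3547 -0.216   0.007 ]
knob 0.65 [285.6 211.9] [ 0.5089 -0.0025  0.151 ] [ 0.5068 -0.0022  0.1657]
pointer 0.8 [276.7 222.5] [0.4931 0.0149 0.114 ] [0.4921 0.0149 0.1222]
third_line 0.91 [316.  231.6] [ 0.4736 -0.0635  0.112 ] [ 0.4747 -0.0644  0.1014]
drive_unit 0.63 [318.4 191.3] [ 0.5763 -0.0809  0.    ] [ 0.5534 -0.0698  0.1239]
drive_unit 0.38 [385.4 288.3] [ 0.356  -0.2231  0.    ] [ 0.3561 -0.2216  0.0073]
spray_can 0.95 [400.9 215.4] [ 0.5179 -0.2663  0.    ] [ 0.5028 -0.2372  0.1143]
parts_tray 0.68 [233.7 147.5] [0.6816 0.1097 0.    ] [0.6805 0.1094 0.0037]
parts_tray 0.22 [314.6 231.5] [ 0.4855 -0.0696  0.    ] [ 0.4749 -0.0615  0.1017]
wrench 0.92 [383.7 285.8] [ 0.3616 -0.2196  0.    ] [ 0.3617 -0.218   0.0071]
wrench 0.26 [316.6 192.5] [ 0.5736 -0.0768  0.    ] [ 0.551  -0.0661  0.1239]
bearing 0.85 [204.2 229.9] [0.4933 0.1762 0.    ] [0.4932 0.176  0.0009]
side 432.533638300515 -0.04767153045307129 [ 0.3801 -0.6374  0.5957]
pivot 0.96 [305.  231.4] [ 0.5815 -0.0727  0.124 ] [ 0.5762 -0.0877  0.1365]
knob 0.7 [251.5 205.5] [ 0.502  -0.0053  0.151 ] [ 0.5005 -0.013   0.1564]
pointer 0.57 [236.8 212.2] [0.4801 0.0336 0.114 ] [0.4828 0.0519 0.1009]
third_line 0.62 [242.1 242.7] [ 0.4713 -0.0565  0.112 ] [ 0.471  -0.0585  0.1137]
drive_unit 0.84 [301.1 283.5] [ 0.5755 -0.0751  0.    ] [ 0.5423 -0.1705  0.1011]
spray_can 0.69 [297.  372.4] [ 0.5086 -0.2576  0.    ] [ 0.4985 -0.2874  0.0467]
parts_tray 0.95 [320.5 216.3] [0.6871 0.1189 0.    ] [ 0.6139 -0.0616  0.1422]
wrench 0.74 [200.9 376.9] [ 0.3628 -0.2235  0.    ] [ 0.363  -0.2267  0.0046]
bearing 0.38 [234.8 217. ] [0.4955 0.1749 0.    ] [0.4737 0.0213 0.1126]
1.1 [[-0.9184  0.3956 -0.    ]
 [ 0.3956  0.9184  0.    ]
 [ 0.     -0.     -1.    ]]
```

```bash
python3 -c "
import cv2
a=cv2.imread('pics/top0.png')[110:320,180:440]
cv2.imwrite('pics/t1.png',cv2.resize(a,None,fx=2.8,fy=2.8,interpolation=3))"
```

```text
(no output)
```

View pics/t1.png

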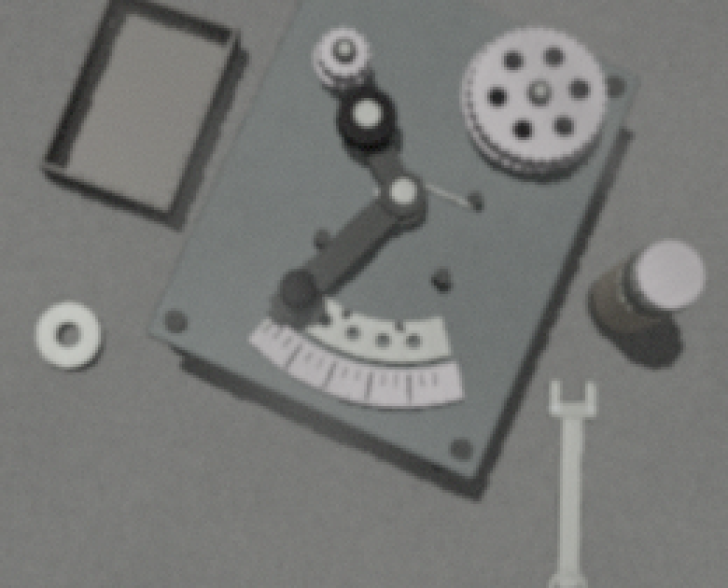

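The knob is at about (286,213), the pivot at (324,178) and the quadrant holes are visible below the arm. The fourth hole is near (327,232) and the third near (316,231). I'll hover there and use the wrist camera for accuracy.

```bash
cat >> h.py <<'E'
def R_tool(a):  # tool pointing down, y axis at world angle a
    y=np.array([np.cos(a),np.sin(a),0]); z=np.array([0,0,-1.]); return np.column_stack([np.cross(y,z),y,z])
E
python3 - <<'E'
from h import *
np.set_printoptions(precision=4,suppress=True)
piv=np.array([.5725,-.078])
for k in (0,np.pi):
  for tr in (0,40):
    a=np.radians(131+tr); p=piv+.105*np.array([np.cos(a),np.sin(a)])
    print(k,tr,ik([*p,.31],R_tool(a+np.pi/2+k)), ik([*p,.31],R_tool(a+k)))
a=np.radians(131)
best=None
for k in (np.pi/2,-np.pi/2):
    q=ik([.50,-.03,.42],R_tool(a+k)); print(k,q)
    if q is not None and (best is None or abs(q[6])<abs(best[6])): best=q
set_joints(best)
s=snapshot('wrist'); cv2.imwrite('pics/w1.png',s['frame']); print(np.array(s['world_from_camera']),s['fx'])
for t,z in (('pivot',.124),('knob',.151),('pointer',.114),('third_line',.112),('drive_unit',0),('plunger_pin',0)):
    for d in pinpoint('wrist',t)[:2]: print(t,round(d['confidence'],2),np.array(d['uv']),at_z(s,d['uv'],z),at_d(s,d['uv']))
np.save('s_w1.npy',s,allow_pickle=True)
print(get_time_s(),get_position(),get_ft_force())
E
```

```text
0 0 [-1.1641  0.6552  1.3872  2.0699 -0.7501  1.0734 -1.831 ] [-0.5059  0.2353  0.4706  2.0491 -0.1369  0.8865  2.3267]
0 40 [-0.7516  0.2234  0.8812  2.1306 -0.2237  0.8798 -1.4667] [-1.0975  0.5433  1.3987  2.1384 -0.647   1.0064 -2.6417]
3.141592653589793 0 [-0.6416  0.2527  0.6267  2.0546 -0.1899  0.8897  0.8058] [-0.738   0.2717  0.7405  2.0582 -0.2344  0.8941 -0.7229]
3.141592653589793 40 [-0.6265  0.1975  0.7354  2.1266 -0.1724  0.875   1.624 ] [-0.7218  0.216   0.8459  2.1297 -0.21    0.8783  0.0906]
1.5707963267948966 [-1.2632  0.2765  1.4323  1.973  -0.3011  1.147  -2.1353]
-1.5707963267948966 [-0.7046  0.0837  0.7242  1.9603 -0.0616  1.1193  0.7604]
[[ 0.7527 -0.6328 -0.1815  0.4549]
 [ 0.6583  0.7238  0.2065  0.0238]
 [ 0.0007 -0.2749  0.9615  0.3895]
 [ 0.      0.      0.      1.    ]] 338.6017872677313
pivot 0.97 [304.4 300.7] [ 0.5795 -0.0819  0.124 ] [ 0.574  -0.0772  0.1358]
knob 0.69 [400.8  26. ] [0.4797 0.1158 0.151 ] [ 0.4954  0.1741 -0.0001]
knob 0.62 [308.2 187.3] [ 0.5066 -0.0012  0.151 ] [0.5037 0.0002 0.1642]
pointer 0.58 [305.4 136. ] [0.4845 0.0243 0.114 ] [0.4848 0.0243 0.1116]
third_line 0.79 [233.  201.4] [ 0.4753 -0.0563  0.112 ] [ 0.4752 -0.056   0.113 ]
drive_unit 0.88 [297.3 247.3] [ 0.5805 -0.0818  0.    ] [ 0.5405 -0.0481  0.1242]
3.8417 [ 0.5001 -0.0297  0.42  ] [-0.3172 -0.282   0.0095]
```

View pics/w1.png

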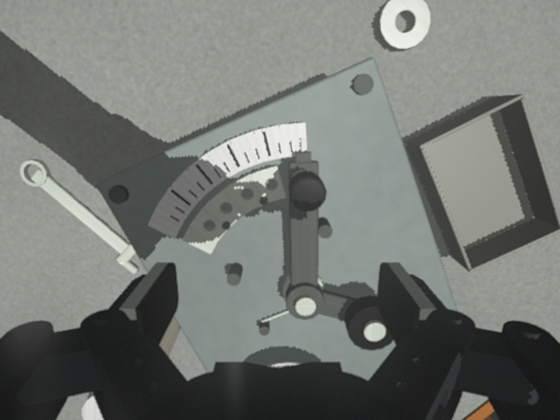

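The wrist picture shows the knob at (308,189), the pivot cap at (305,306), four holes near (270,184), (248,194), (226,208) and (210,224), and the scale lines. I'll enlarge the quadrant.

```bash
python3 -c "
import cv2
a=cv2.imread('pics/w1.png')[115:265,140:340]
a=cv2.convertScaleAbs(a,alpha=1.6,beta=10)
cv2.imwrite('pics/w2.png',cv2.resize(a,None,fx=4,fy=4,interpolation=cv2.INTER_CUBIC))"
```

```text
(no output)
```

View pics/w2.png

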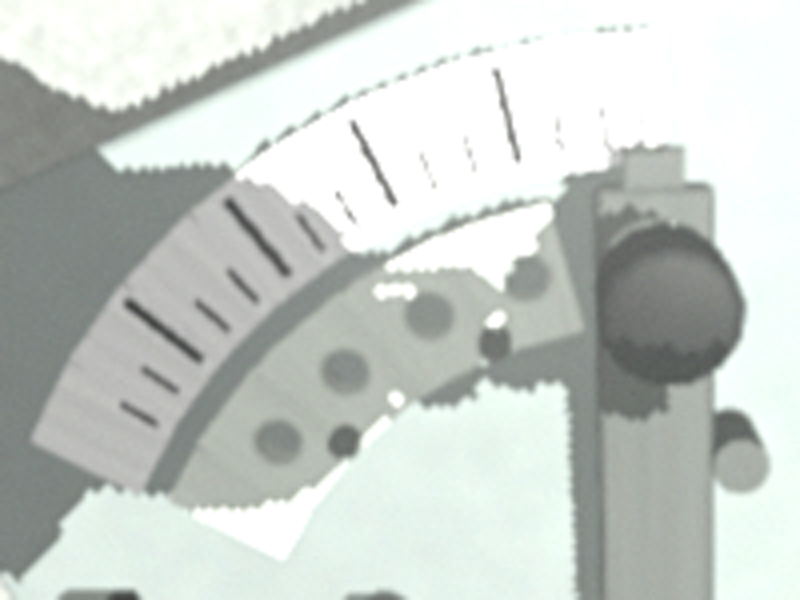

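Long lines run (497,70)-(517,160), (352,122)-(394,204), (228,200)-(287,274) and (127,301)-(201,360) in the crop. The hole centres are (528,278), (429,315), (346,371) and (278,441). Next I fit the pivot and unit yaw, then the hole offset.

Run:
```python
from h import *
from scipy.optimize import least_squares
np.set_printoptions(precision=4,suppress=True)
s=np.load('s_w1.npy',allow_pickle=True).item()
P=lambda c,z: at_z(s,(140+(c[0]+.5)/4-.5,115+(c[1]+.5)/4-.5),z)[:2]
L=[((497,70),(517,160)),((352,122),(394,204)),((228,200),(287,274)),((127,301),(201,360))]
H=np.array([P(c,.1115) for c in [(528,278),(429,315),(346,371),(278,441)]])
L=np.array([[P(a,.112),P(b,.112)] for a,b in L])
tr=np.radians([12,24,36,48])
def res(x):
    pv=x[:2]; o=[]
    for l,t in zip(L,tr):
        n=np.array([-np.sin(x[2]+t),np.cos(x[2]+t)]); o+=list((l-pv)@n)
    o+=list(np.linalg.norm(H-pv,axis=1)-.105)
    u=x[2]+tr+x[3]; o+=list((H-pv-.105*np.c_[np.cos(u),np.sin(u)]).ravel())
    return np.array(o)
r=least_squares(res,[.572,-.078,np.radians(131),0]); x=r.x
print(x[:2],np.degrees(x[2:]),res(x)*1e3)
print('line radii',np.linalg.norm(L-x[:2],axis=2))
for h in H: d=h-x[:2]; print(np.degrees(np.arctan2(d[1],d[0]))-np.degrees(x[2]),np.linalg.norm(d))
k=at_z(s,(140+670/4,115+303/4),.158)[:2]; d=k-x[:2]; print('knob',k,np.linalg.norm(d),np.degrees(np.arctan2(d[1],d[0])))
c=at_z(s,(305,306),.136); print('cap',c)
print('knob pred',x[:2]+.105*np.array([np.cos(x[2]),np.sin(x[2])]))
```

```text
[ 0.5778 -0.0813] [132.5198   2.1858] [-0.2478  0.1183  0.0913  0.0165 -0.2191  0.1839 -0.0367  0.1545 -0.0457
  0.2256 -0.0346 -0.0716  0.1805  0.191  -0.2661 -0.0618  0.0351  0.0001
  0.0768 -0.1067]
line radii [[0.1478 0.1294]
 [0.1478 0.1293]
 [0.1479 0.1287]
 [0.148  0.1284]]
14.044623040586913 0.10495431010141545
26.26983494606742 0.1052255846892775
38.1826819495374 0.10496536232780387
-309.75396422692415 0.10492840989372446
knob [ 0.5063 -0.0026] 0.10630224209571382 132.22872973701422
cap [ 0.5777 -0.0805  0.136 ]
knob pred [ 0.5068 -0.0039]
```

The fit is consistent, with 0.2 mm residuals and line and hole radii as stated. The third hole is at about 38.2° of travel. Now I grasp the knob.

```bash
cat >> h.py <<'E'
np.set_printoptions(precision=4,suppress=True)
PV=np.array([.5778,-.0813]); A0=np.radians(132.45); OFF=np.zeros(2)
def pose(deg,r=.105):
    a=A0+np.radians(deg); return PV+r*np.array([np.cos(a),np.sin(a)]), R_tool(a-np.pi/2)
def rt(deg,f=None):
    "force in radial, tangential(ccw), z"
    f=np.array(get_ft_force()) if f is None else f; a=A0+np.radians(deg); c,s_=np.cos(a),np.sin(a)
    return np.array([f[0]*c+f[1]*s_,-f[0]*s_+f[1]*c,f[2]])
E
python3 - <<'E'
from h import *
p,R=pose(0)
move_pose([*p,.36],R); move_linear([*p,.308],v=.08); dwell(.2)
print(get_time_s(),rt(0),get_position(),get_opening())
gripper_to(.02); dwell(.2)
print(get_time_s(),rt(0),get_ft_torque(),get_position(),get_opening(),get_grip_force())
s=snapshot('wrist'); cv2.imwrite('pics/w3.png',s['frame'])
E
```

```text
5.2083 [ 0.2746  0.1808 -0.7357] [ 0.5073 -0.0038  0.3086] 0.085294362733304
5.9917 [1.2738 1.0455 4.8276] [-0.1242  0.5451  0.0644] [ 0.5069 -0.0039  0.3082] 0.024024174166255803 58.70270490646362
```

View pics/w3.png

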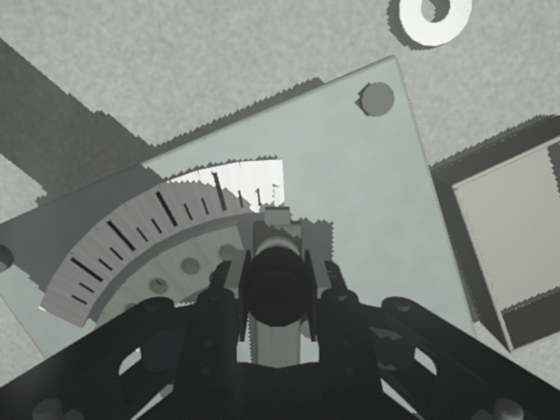

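The pads are centred on the knob (centre about (279,275)) and the forces are small. I'll lift the pin and try a small swing.

Run:
```python
from h import *
z0=get_position()[2]
p,R=pose(0)
for dz in (.004,.008,.0115):
    move_linear([*p,.308+dz],v=.03); print(get_time_s(),rt(0),get_position()[2]-z0)
for d in (2,5,8,12):
    p,R=pose(d); move_linear([*p,.3195],v=.04,attitude=R)
    g=get_position()[:2]-PV
    print(d,get_time_s(),rt(d),get_ft_torque()[2],get_position()[2]-z0,np.linalg.norm(g),np.degrees(np.arctan2(g[1],g[0])-A0),get_opening())
s=snapshot('wrist'); cv2.imwrite('pics/w4.png',s['frame'])
```

```text
6.325 [-0.9307  0.1213 -2.7022] 0.0033941825967331307
6.6083 [-1.5212  0.6154 -3.5774] 0.007747858434268229
6.875 [ 0.2128  1.1295 -2.0431] 0.011528797308591132
2 7.125 [-0.1533 -1.5286 -3.6626] -0.2859940992051233 0.011586385424481926 0.10501978426710998 1.7488948810534126 0.024202836368878704
5 7.4083 [-0.3047 -2.4931 -2.4003] -0.30058419700829103 0.011566482463315986 0.10503489444983734 4.693083692482976 0.024350456730950324
8 7.6917 [-0.1065 -1.8578 -2.4306] -0.3116277134534743 0.011579332692299937 0.1050118721667715 7.643508349980387 0.024341854842526423
12 8.025 [-0.8355 -3.6558 -1.8267] -0.3499726852801293 0.011565132718832916 0.105002298419913 11.620940456901454 0.02436524973493108
```

View pics/w4.png

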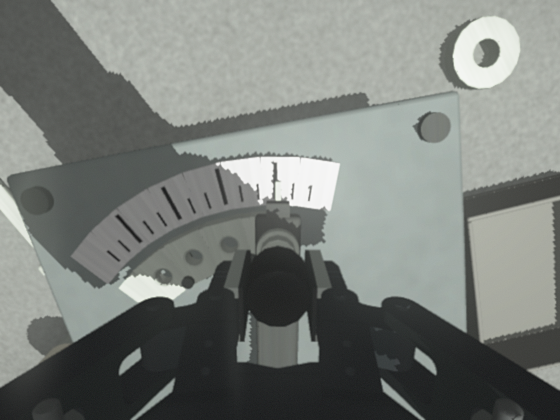

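The pointer (276,205) sits on the first long line (275,178), so the arm is following. I'll go on to the third hole and probe gently.

Run:
```python
from h import *
def act():
    g=get_position()[:2]-PV; return np.degrees(np.arctan2(g[1],g[0])-A0)
for d in (16,20,24,28,32,36,38.6):
    p,R=pose(d); move_linear([*p,.3195],v=.04,attitude=R)
dwell(.2); f0=rt(d)
print(get_time_s(),act(),f0,get_position()[2],get_opening())
s=snapshot('wrist'); cv2.imwrite('pics/w5.png',s['frame'])
z=.3195
while z>.3137:
    z-=.0005; move_linear([*p,z],v=.02); f=rt(d)
    print(round(get_time_s(),2),round(z,4),get_position()[2],f,round(act(),2))
    if f[2]>12: break
```

```text
10.5417 37.99474662652372 [-0.4715 -6.5498  1.3655] 0.31971618863084844 0.02439784504481799
10.84 0.319 0.3193888671773178 [-0.4524 -6.2089  3.4306] 38.0
11.09 0.3185 0.31892125422166 [-0.314  -6.2378  3.2113] 38.0
11.34 0.318 0.31843800714725856 [ 0.227  -5.7954  4.2176] 38.0
11.59 0.3175 0.3179569023635437 [ 0.6691 -4.9477  3.7419] 38.01
11.84 0.317 0.31744274590250454 [-0.0286 -6.2527  3.1828] 38.0
12.09 0.3165 0.3169654589868998 [-0.4768 -5.2546  3.334 ] 38.0
12.34 0.316 0.3164553104351186 [-0.0982 -5.7805  3.663 ] 38.0
12.59 0.3155 0.3159646547732751 [ 0.4809 -6.5152  4.0643] 38.0
12.84 0.315 0.31546349601552826 [-0.5093 -5.8807  3.6168] 38.01
13.09 0.3145 0.3149589126112829 [-0.8686 -5.5071  3.7176] 38.01
13.34 0.314 0.31448738525663 [-0.2438 -5.939   3.8172] 38.02
13.59 0.3135 0.31397573262121536 [ 0.2497 -6.462   2.4517] 38.0
```

View pics/w5.png

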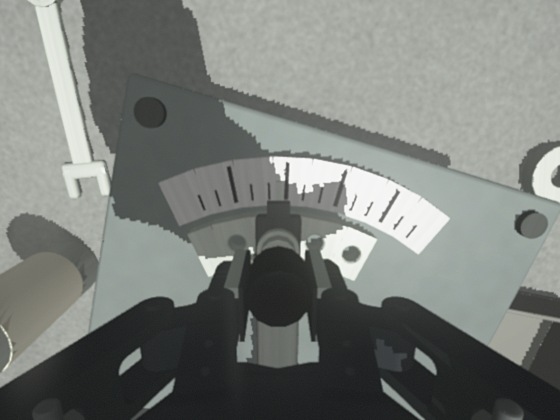

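The pointer (278,205) is just past the third line (287,180), towards the fourth. The lift is already under 7 mm with no contact force, so the pin has entered the hole. I'll press it home.

Run:
```python
from h import *
d=38.6; p,R=pose(d); z=.3135
while z>.3058:
    z-=.0005; move_linear([*p,z],v=.02); f=rt(d)
    g=get_position()[:2]-PV
    print(round(get_time_s(),2),round(z,4),get_position()[2],f,np.degrees(np.arctan2(g[1],g[0])-A0).round(2))
    if f[2]>12: break
```

```text
13.84 0.313 0.31346560689268366 [ 0.4532 -5.8179  3.1289] 38.04
14.09 0.3125 0.31297107531552654 [-1.0067 -5.4308  4.6713] 38.04
14.34 0.312 0.3124905898307949 [ 0.2898 -5.2289  3.2783] 38.03
14.59 0.3115 0.31198622716381486 [-0.5443 -5.4115  4.2967] 38.03
14.84 0.311 0.31149383372321915 [-0.0345 -6.572   3.3026] 38.04
15.09 0.3105 0.3109831661790448 [-0.7533 -5.8714  3.4359] 38.03
15.34 0.31 0.31050981842559827 [ 0.0024 -5.7529  3.6903] 38.03
15.59 0.3095 0.31000743899759203 [-0.1342 -6.088   3.8831] 38.04
15.84 0.309 0.3095155750025028 [-0.0583 -5.0174  3.6721] 38.05
16.09 0.3085 0.30902586210524374 [ 0.7178 -5.5349  3.0777] 38.04
16.34 0.308 0.30851041649530053 [-0.1239 -6.1816  4.4527] 38.03
16.59 0.3075 0.30819489330714267 [ 0.9996 -5.0659  5.4719] 38.06
16.84 0.307 0.3081463749159851 [ 1.9291 -6.0656  9.314 ] 38.09
17.09 0.3065 0.30812077926440956 [ 3.5796 -5.893  11.8405] 38.1
17.34 0.306 0.30808207246071134 [ 4.1003 -6.243  16.1989] 38.14
```

The pin is home: z stopped at 0.3081 with the force rising. I'll relieve the press, ease the arm onto the pin, then release.

Run:
```python
from h import *
def show(d):
    g=get_position()[:2]-PV; print(round(get_time_s(),2),d,get_position()[2],rt(d),np.degrees(np.arctan2(g[1],g[0])-A0).round(2),get_ft_torque()[2])
p,R=pose(38.6); move_linear([*p,.3073],v=.02); show(38.6)
for d in (38.4,38.2,38.0,37.8,37.6,37.4,37.2):
    p,_=pose(d); move_linear([*p,.3073],v=.01); show(d)
    if rt(d)[1]>-0.5: break
```

```text
17.59 38.6 0.30823023789496473 [ 0.4009 -6.3219  6.7392] 38.08 -0.31490228922851204
17.84 38.4 0.3082091037040611 [ 1.9434 -4.7587  6.3464] 38.02 -0.3196853466797315
18.09 38.2 0.3082130645009403 [ 0.0989 -4.7328  7.1077] 37.96 -0.3283751458259108
18.34 38.0 0.30822450256930656 [-0.2639 -3.7951  7.6742] 37.91 -0.26801077627740816
18.59 37.8 0.3082087911879305 [ 1.9615 -3.7959  6.892 ] 37.87 -0.3407836865723289
18.84 37.6 0.308204861149526 [ 1.5202 -2.7604  7.7406] 37.82 -0.3242476668921158
19.09 37.4 0.3082121573275771 [ 1.4409 -1.9436  7.0439] 37.77 -0.34169530828733924
19.34 37.2 0.3082278199548197 [ 1.5058 -0.6249  7.7657] 37.72 -0.36766998603159945
```

The pin is carrying the spring load, so I'll let go and retreat.

Run:
```python
from h import *
p=get_position(); 
gripper_to(.085); dwell(.2); print(get_time_s(),rt(37),get_opening())
move_linear([p[0],p[1],.42],v=.1); dwell(.3)
s=snapshot('wrist'); cv2.imwrite('pics/w6.png',s['frame'])
from h import *
for t,z in (('knob',.151),('pointer',.114)):
    for d in pinpoint('wrist',t)[:1]:
        q=at_z(s,d['uv'],z); g=q[:2]-PV; print(t,d['confidence'],q,at_d(s,d['uv']),np.degrees(np.arctan2(g[1],g[0])-A0))
for d in regions_of('wrist','knob')[:1]:
    zz=[at_d(s,(c,r))[2] for r,c in np.argwhere(d['mask'])[::3]]; print('mask',np.nanpercentile(zz,[50,80,90,95]))
print(get_time_s())
```

```text
20.1583 [-0.6125  0.4233  0.2726] 0.0853626086300613
knob 0.92 [ 0.4742 -0.0609  0.151 ] [ 0.4704 -0.0604  0.1645] 36.402111846061615
pointer 0.83 [ 0.442  -0.0564  0.114 ] [ 0.4421 -0.0564  0.1132] 37.17623263254677
mask [0.1641 0.1644 0.1645 0.1646]
21.9333
```

View pics/w6.png

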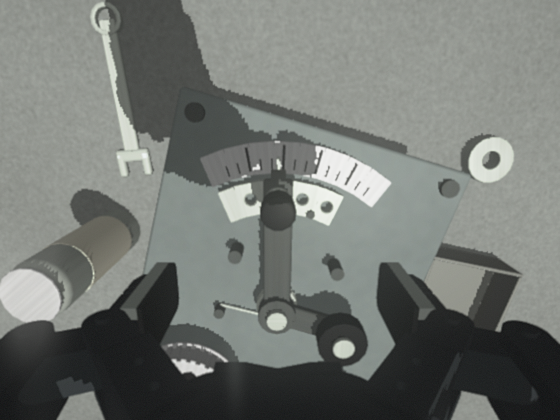

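The arm holds at about 37° with its knob at (278,210) and knob top at 164 mm, so the pin is home. One hole shows to the left (the fourth, (249,199)) and two to the right, so this is the third hole. The bystanders in view (wrench, can, bearing, tray) look undisturbed.

```bash
python3 -c "
from cell import *
print(finish_job(),get_time_s())"
```

```text
the job is handed in; nothing more can be done
the job is handed in; nothing more can be done
```

The idler arm is locked with its pin fully home in the third quadrant hole; it stayed put at about 37° of travel when I let go, and the job was handed in at about 22 s with no force over about 16 N seen.

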